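Set rinsed spot plates to drain, shingled in the tray

TASK

Set the three rinsed porcelain spot plates to drain in the steel tray, wells up, lapped like roof tiles in one row along its length from its left-hand end (as the robot sees it), so that each slopes down to the right. First lean the longest with its raised end on the tray's left-hand end wall and its lower end on the tray floor; then the middle one with its raised end on the longest and its own lower end on the floor further right; then the shortest in the same way on the middle one only, each stepped on by about half a plate and square to the tray. Let each go gently without dropping it, and leave the petri dish and the beaker where they are.

Things in the scene. Friction and masses are not known exactly. Their poses are not given: they have to be found in the camera images.
- tray: Shallow stainless instrument tray, open on top, 113 (x) x 203 (y) x 28 mm, loose, 0.28 kg, standing on the worktop. Origin: centre of its underside; its own y runs along its length, +y towards the robot's left-hand end of the tray, +x away from the robot, z up. Its floor (upper side) is 2 mm above the origin; the walls are 5 to 6 mm thick and upright; inside it measures 96 mm (x) by 186 mm (y); the edge of its walls that a plate rests on is 26 mm above the origin.
- plate8_center (a point): Centre (half-way up) of the longest white glazed porcelain spot plate: a flat slab 104 mm long (its own y), 48 mm wide (its own x), 8 mm thick (its own z, up as it lies), with eight wells in two rows of four in its top; about 92 g give or take a third. Loose; it starts lying flat on the worktop, wells up. Its two ends are alike. Can be gripped across its 48 mm width.
- plate8_end_a (a point): Middle of the lower edge at the +y end of that 104 mm plate (on its underside).
- plate8_end_b (a point): Middle of the lower edge at the -y end of that 104 mm plate (on its underside).
- plate6_center (a point): Centre (half-way up) of the middle white glazed porcelain spot plate: a flat slab 84 mm long (its own y), 48 mm wide (its own x), 8 mm thick (its own z, up as it lies), with six wells in two rows of three in its top; about 74 g give or take a third. Loose; it starts lying flat on the worktop, wells up. Its two ends are alike. Can be gripped across its 48 mm width.
- plate6_end_a (a point): Middle of the lower edge at the +y end of that 84 mm plate (on its underside).
- plate6_end_b (a point): Middle of the lower edge at the -y end of that 84 mm plate (on its underside).
- plate4_center (a point): Centre (half-way up) of the shortest white glazed porcelain spot plate: a flat slab 64 mm long (its own y), 48 mm wide (its own x), 8 mm thick (its own z, up as it lies), with four larger wells in two rows of two in its top; about 57 g give or take a third. Loose; it starts lying flat on the worktop, wells up. Its two ends are alike. Can be gripped across its 48 mm width.
- plate4_end_a (a point): Middle of the lower edge at the +y end of that 64 mm plate (on its underside).
- plate4_end_b (a point): Middle of the lower edge at the -y end of that 64 mm plate (on its underside).
- petri_dish: Closed round petri dish, 57 mm across, 14 mm high, a bystander. Origin: centre of its underside.
- beaker: Small clear beaker, 52 mm across, 68 mm high, a bystander. Origin: centre of its underside.

How it is judged:
On the way, in this order (a step that is already met when the one before it is completed fails the run):
1. the longest plate leans on the tray's left-hand end wall, its lower end on the tray floor, and is let go (((z of plate8_end_a in the frame of tray above 0.012 m and z of plate8_end_b in the frame of tray below 0.008 m and y of plate8_end_b in the frame of tray between -0.097 and 0.05 m and y of plate8_end_a in the frame of tray above 0.07 m) or (z of plate8_end_b in the frame of tray above 0.012 m and z of plate8_end_a in the frame of tray below 0.008 m and y of plate8_end_a in the frame of tray between -0.097 and 0.05 m and y of plate8_end_b in the frame of tray above 0.07 m)) and angle between plate8_center's own z axis and vertical below 0.45 rad and angle between the x axis of plate8 and the x axis of tray, either way round below 0.21 rad and x of plate8_center in the frame of tray between -0.035 and 0.035 m and contact force between the fingers and plate8 below 0.1 N and contact force between plate8 and tray above 0.1 N), for 0.2 s.
2. the middle plate leans on the longest, its lower end on the tray floor, and is let go (all of step 1 and ((z of plate6_end_a in the frame of tray above 0.011 m and z of plate6_end_b in the frame of tray below 0.008 m and y of plate6_end_b in the frame of tray between -0.097 and 0.05 m and y of plate6_end_a in the frame of tray above -0.06 m) or (z of plate6_end_b in the frame of tray above 0.011 m and z of plate6_end_a in the frame of tray below 0.008 m and y of plate6_end_a in the frame of tray between -0.097 and 0.05 m and y of plate6_end_b in the frame of tray above -0.06 m)) and angle between plate6_center's own z axis and vertical below 0.45 rad and angle between the x axis of plate6 and the x axis of tray, either way round below 0.21 rad and x of plate6_center in the frame of tray between -0.035 and 0.035 m and contact force between the fingers and plate6 below 0.1 N and contact force between plate6 and plate8 above 0.03 N and horizontal distance between plate6_center and plate8_center above 0.03 m), for 0.2 s.
3. the shortest plate leans on the middle one, its lower end on the tray floor, and is let go (all of step 2 and ((z of plate4_end_a in the frame of tray above 0.009 m and z of plate4_end_b in the frame of tray below 0.008 m and y of plate4_end_b in the frame of tray between -0.097 and 0.05 m and y of plate4_end_a in the frame of tray above -0.06 m) or (z of plate4_end_b in the frame of tray above 0.009 m and z of plate4_end_a in the frame of tray below 0.008 m and y of plate4_end_a in the frame of tray between -0.097 and 0.05 m and y of plate4_end_b in the frame of tray above -0.06 m)) and angle between plate4_center's own z axis and vertical below 0.45 rad and angle between the x axis of plate4 and the x axis of tray, either way round below 0.21 rad and x of plate4_center in the frame of tray between -0.035 and 0.035 m and contact force between the fingers and plate4 below 0.1 N and contact force between plate4 and plate6 above 0.03 N and horizontal distance between plate4_center and plate6_center above 0.03 m and contact force between plate4 and plate8 below 0.05 N), for 0.2 s.
At the end, for the whole second after the job is handed in: All released, at rest: each slopes down rightward (7-10 mm rise up to 26 deg), within 12 deg of square and 35 mm of the tray's midline, low end within 6 mm of the floor; longest on the left wall, middle touching it, shortest touching only the middle one; neighbours' middles 30 mm or more apart (all of step 3 and linear speed of each of plate8, plate6, plate4 below 0.02 m/s).
It fails at once if the petri dish is pushed more than 30 mm or knocked over (distance of petri_dish from where it was at the start of the episode above 0.03 m or angle between petri_dish's own z axis and vertical above 0.5 rad).
It fails at once if the beaker is pushed more than 30 mm or knocked over (distance of beaker from where it was at the start of the episode above 0.03 m or angle between beaker's own z axis and vertical above 0.5 rad).
It fails at once if a plate is dropped: it moves faster than 0.6 m/s while not held ((linear speed of plate8 above 0.6 m/s and contact force between the fingers and plate8 below 0.05 N) or (linear speed of plate6 above 0.6 m/s and contact force between the fingers and plate6 below 0.05 N) or (linear speed of plate4 above 0.6 m/s and contact force between the fingers and plate4 below 0.05 N)).
It also fails if it takes over 59 s, if anything falls off the work surface, if the arm or the gripper's body presses on something with over 40 N, if the wrist force passes 120 N, or if a joint passes its speed limit or range.

ROBOT

A 6-joint arm with a two-finger parallel gripper is mounted at the origin on a cart in front of the work surface, level with it; the furniture and walls round the work are solid. World frame = base frame: x ahead of the robot, y to its left, z up, the work surface at z = 0. Lengths are in m, angles in rad, forces in N, time in s.
With the tool pointing down it reaches from about 0.3 to 0.775 m from the base axis. Payload 14.6 kg.
Tool frame: the origin (TCP) lies at the very end of the fingers, on their centre line; the grasp point (between the pads) lies 19 mm behind it; z points along the fingers, y is the line along which they close (so a half turn about z gives the same grasp; the last joint's range is limited). The gripper opens to 94 mm and grips with 3 to 60 N. Pads are 16 mm wide; open, the fingers measure 119 mm over their backs; the gripper's body (75 mm by 177 mm) begins 78 mm behind the grasp point.
Start: joints at [-1.349, 0.3, 1.521, -0, 1.321, -0.067], TCP at [0.157, -0.527, 0.205] pointing down, gripper open.
Joint ranges: [-3.03, 3.03], [-0.79, 2.21], [0.23, 2.52], [-1.04, 4.18], [0, 3.07], [-2.55, 2.55]. Speed limits (rad/s): [2.22, 2.22, 2.57, 3.14, 3.14, 3.14].

INTERFACE

Orientations are given as [roll, pitch, yaw] about the fixed x, y, z axes, in that order (R = Rz(yaw) Ry(pitch) Rx(roll)).
In Python, from station import ctrl gives the robot as it stands. The module is installed in compiled form; this text tells all that it offers.
- The arm moves only by the tool play_rows, never from a script. Its argument "commands" is a list of rows, each a list of 7 numbers: the shift along the tool's x, y, z in m, then the turn, a rotation vector about the tool's x, y, z in degrees, then the closure, from -1 (fully open) to 1 (shut). A call has 1 to 20 rows; each row shifts and turns the commanded pose from where the row before left it, along the tool's axes as they then stand; what a row does not reach is not made up. A row lasts 1/12 s, in which the tool goes at most 41.7 mm and 7.16 degrees, less where a joint would pass 70% of its speed; a pose out of reach is approached as far as the arm can. A call is refused whole if a number of a shift passes 0.0417 or a number of a turn 7.16, either way. A call with a gripper value outside its range is refused whole. The fingers move at their own pace and stop on an object; "force" is the grip in N (left out, the last holds). Time passes only in rows, so rows that do not move let the fingers close. It gives the time, the measured TCP pose, the force, the opening and the grip force at its end, in the units of the state.
- ctrl.get_obs(): the state, without advancing time (a new reading comes with each control period).
- ctrl.camera(name): name is "scene" or "top"; returns the picture (420x560x3 uint8, blue, green, red); there is no depth.
- ctrl.camera_model(name): a dict with "fx", "fy", "cx", "cy" (pixels), "rvec" (rotation vector, rad) and "tvec" (3), from world to camera coordinates, as OpenCV has them. Camera axes: x right, y down, z forward; pixel columns grow to the right and rows downward; lengths in m; the calibration is good to about 2 mm. A picture is of the moment at which its call begins. camera_model takes no time and is no camera call.
- ctrl.hand_in(): hands the job in; it is judged then, once.
The state is a dict: "time_s": time; "qpos": joint angles; "joint_vel": joint speeds; "tau": joint torques, N m; "ee_pos": TCP position; "eef_rot": TCP orientation; "force": force on the tool from outside, world axes, zero at the start; "moment": the same for the moment, N m; "grip_width": finger opening in m; "grip_force": force on a finger pad.
Only numpy, scipy, OpenCV 4.12 (cv2) and the standard library are available. Lean on these libraries where they do the work, as an engineer would, in place of code of your own. Each camera call takes 0.05 s, during which the arm holds its last target. There are 200 camera calls.

## Working session

There is one attempt and no reset: what is moved stays moved. The work goes in short steps, Python scripts to look and compute and a tool call to move; the robot and the scene stay as the last step left them, time stands still between calls to the robot, and variables do not carry over. Pictures are saved under pics/ and viewed, at most 10 in all, crops included, and the job is handed in when it is done.

Besides the shell and the picture viewer there is one more tool, called after "Call:" as name([rows], argument=value, ...), one row to a line, values as JSON. play_rows: Moves the arm, as the interface text tells. Its arguments: {"type":"object","properties":{"commands":{"type":"array","items":{"type":"array","items":{"type":"number"}}},"force":{"type":"number"}},"required":["commands"]}

```bash
mkdir -p pics; python3 - <<'E'
from station import ctrl
import cv2
for n in("top","scene"):
    im=ctrl.camera(n); cv2.imwrite(f"pics/{n}0.png",im); print(n,ctrl.camera_model(n))
o=ctrl.get_obs();print(o)
E
```

```text
top {'fx': 529.7624686947921, 'fy': 529.7624686947921, 'cx': 273.62103801559226, 'cy': 206.4243123172704, 'rvec': array([ 2.14484561, -2.17936329,  0.12122934]), 'tvec': array([-0.12214272,  0.50642462,  1.12230695])}
scene {'fx': 538.5767531099114, 'fy': 538.5767531099114, 'cx': 270.7532826593219, 'cy': 206.17875442109855, 'rvec': array([ 1.90866004, -0.8730396 ,  0.56292456]), 'tvec': array([-0.41346709,  0.19136657,  0.90896703])}
{'time_s': 0.1, 'qpos': array([-1.34859811e+00,  3.00363138e-01,  1.52151804e+00, -5.06718427e-06,
        1.32070318e+00, -6.66030906e-02]), 'joint_vel': array([ 6.33928616e-04, -1.20642356e-03, -1.85920788e-03, -4.12022912e-05,
       -1.23961113e-03,  1.66876613e-03]), 'tau': array([ 3.32230527e-03, -5.32639790e+01, -3.53281832e+01,  7.09921564e-02,
        2.34986236e-02, -7.03351498e-05]), 'ee_pos': array([ 0.15658405, -0.5269934 ,  0.20497222]), 'eef_rot': array([-3.14060282e+00, -6.11045173e-05,  2.88802538e-01]), 'force': array([-0.72913861, -0.59227506, -0.21353297]), 'moment': array([-0.02073161,  0.00520757,  0.01885461]), 'grip_force': 0.0, 'grip_width': 0.09436554711941249}
```

View pics/top0.png

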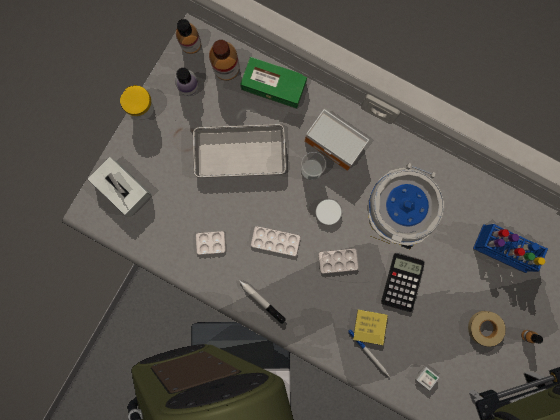

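View pics/scene0.png

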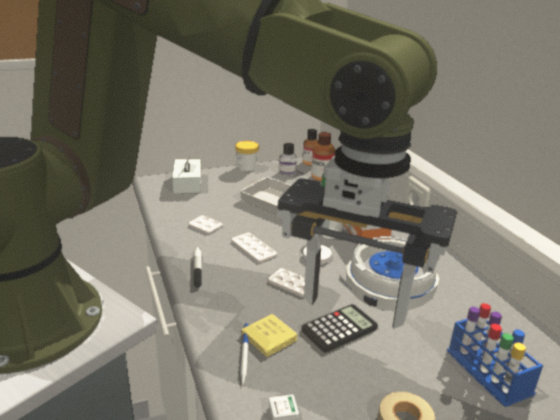

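The top view has the tray at about (240,152), plate4 at (210,243), plate8 at (275,241) and plate6 at (338,261). The petri dish is at (328,212) and the beaker at (313,165). The scene view agrees with this layout.

```bash
cat > h.py <<'E'
import cv2,numpy as np
from station import ctrl
from scipy.spatial.transform import Rotation as R
def ray(name,uv,z):
    m=ctrl.camera_model(name);Rm=cv2.Rodrigues(m["rvec"])[0];C=-Rm.T@m["tvec"]
    d=Rm.T@np.array([(uv[0]-m["cx"])/m["fx"],(uv[1]-m["cy"])/m["fy"],1.])
    return (C+d*(z-C[2])/d[2])
E
python3 - <<'E'
from h import *
im=ctrl.camera("top")
x0,y0,s=180,112,4
cv2.imwrite("pics/plates.png",cv2.resize(im[112:182,184:360],None,fx=4.5,fy=4.5,interpolation=cv2.INTER_CUBIC))
g=im.min(axis=2)
print("bg",g[220,240],"pl",g[236,262:290])
for n,(u,v) in dict(p4=(210,243),p8=(275,241),p6=(338,261),petri=(328,212)).items():
    w=np.zeros_like(g);w[v-28:v+28,u-30:u+30]=1
    mk=((g>135)&(w>0)).astype(np.uint8)
    mk=cv2.morphologyEx(mk,cv2.MORPH_CLOSE,np.ones((5,5)))
    k,l,st,c=cv2.connectedComponentsWithStats(mk);i=l[v,u]
    if i==0:i=1+st[1:,4].argmax()
    cn=cv2.findContours((l==i).astype(np.uint8),0,1)[0][0][:,0]
    z=.008 if n[0]=='p' and n!='petri' else .014
    P=np.array([ray("top",p,z)[:2] for p in cn.astype(float)],np.float32)
    (c,sz,a)=cv2.minAreaRect(P);print(n,st[i],c,sz,a)
print("beaker",ray("top",(313,165),.03))
E
```

```text
bg 110 pl [178 168 170 176 166 148 160 168 175 182 181 174 163 162 164 161 136 150
 158 167 173 167 153 141 156 167 171 142]
p4 [196 231  29  23 589] (0.4300704002380371, 0.010686041787266731) (0.046133168041706085, 0.061844658106565475) 3.176649332046509
p8 [251 226  49  30 975] (0.4313032925128937, -0.132118821144104) (0.1018621101975441, 0.046262916177511215) 76.97138977050781
p6 [319 249  39  24 770] (0.38568124175071716, -0.26859962940216064) (0.045595429837703705, 0.08112600445747375) 4.777285575866699
petri [316 200  25  25 499] (0.4919431209564209, -0.24950161576271057) (0.05277363583445549, 0.05311059579253197) 88.57398986816406
beaker [ 0.59412505 -0.2178503   0.03      ]
```

View pics/plates.png

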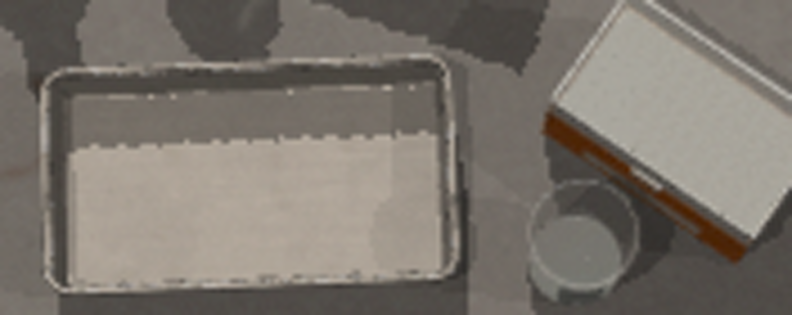

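The crop shows the tray rim's outer corners at TL (42,70), TR (450,55), BR (461,275) and BL (50,292) in crop pixels. The beaker stands to its right at about (585,240).

```bash
cat >> h.py <<'E'
def go(pos,yaw,tilt=0):
    """shift (tool axes, after turning) and turn from present pose to TCP pos, yaw(deg), tilt about tool y (deg)"""
    o=ctrl.get_obs();Rc=R.from_euler('xyz',o["eef_rot"])
    Rt=R.from_euler('xyz',[180,0,yaw],degrees=True)*R.from_rotvec([0,tilt,0],degrees=True)
    print("t",round(o["time_s"],2),"turn deg",(Rc.inv()*Rt).as_rotvec(degrees=True).round(2),
     "shift mm after turn",(Rt.inv().apply(np.array(pos)-o["ee_pos"])*1e3).round(1),
     "before turn",(Rc.inv().apply(np.array(pos)-o["ee_pos"])*1e3).round(1),"w",o["grip_width"],o["grip_force"])
E
python3 - <<'E'
from h import *
c=np.array([(42,70),(450,55),(461,275),(50,292)],float)
c=(c+.5)/4.5-.5+[184,112]
P=np.array([ray("top",p,.028)[:2] for p in c],np.float32)
print(P);ce=P.mean(0)
yv=(P[0]+P[3]-P[1]-P[2])/2;xv=(P[0]+P[1]-P[2]-P[3])/2
print("centre",ce,np.linalg.norm(yv),np.linalg.norm(xv),"yaw",np.degrees(np.arctan2(-yv[0],yv[1])),np.degrees(np.arctan2(xv[1],xv[0])))
go([.431,-.132,.205],77)
E
```

```text
[[ 0.68382037  0.04546065]
 [ 0.6880656  -0.15522759]
 [ 0.57830584 -0.15860884]
 [ 0.5731759   0.04140937]]
centre [ 0.630842  -0.0567416] 0.20040806 0.11026478 yaw 1.3402799 1.9314126
t 0.15 turn deg [-4.000e-02 -3.000e-02 -6.046e+01] shift mm after turn [446.6 178.5   0. ] before turn [ 3.756e+02 -3.005e+02  3.000e-01] w 0.09388250911257635 0.0
```

Call:
play_rows([
  [0, 0, 0, 0, 0, -6.7, -0.4],
  [0, 0, 0, 0, 0, -6.7, -0.4],
  [0, 0, 0, 0, 0, -6.7, -0.4],
  [0, 0, 0, 0, 0, -6.7, -0.4],
  [0, 0, 0, 0, 0, -6.7, -0.4],
  [0, 0, 0, 0, 0, -6.7, -0.4],
  [0, 0, 0, 0, 0, -6.7, -0.4],
  [0, 0, 0, 0, 0, -6.7, -0.4],
  [0, 0, 0, 0, 0, -6.7, -0.4],
  [0, 0, 0, 0, 0, 0, -0.4],
], force=15)

```text
time_s: 0.98
ee_pos: [0.1566, -0.5271, 0.2052]
eef_rot: [-3.141, -0.0, 1.347]
force: [-0.0, 0.3, -0.7]
grip_width: 0.0659
grip_force: 0.0
```

Call:
play_rows([
  [0.0279, 0.0112, 0, 0, 0, 0, -0.4],
  [0.0279, 0.0112, 0, 0, 0, 0, -0.4],
  [0.0279, 0.0112, 0, 0, 0, 0, -0.4],
  [0.0279, 0.0112, 0, 0, 0, 0, -0.4],
  [0.0279, 0.0112, 0, 0, 0, 0, -0.4],
  [0.0279, 0.0112, 0, 0, 0, 0, -0.4],
  [0.0279, 0.0112, 0.01, 0, 0, 0, -0.4],
  [0.0279, 0.0112, 0.01, 0, 0, 0, -0.4],
  [0.0279, 0.0112, 0.01, 0, 0, 0, -0.4],
  [0.0279, 0.0112, 0.01, 0, 0, 0, -0.4],
  [0.0279, 0.0112, 0.01, 0, 0, 0, -0.4],
  [0.0279, 0.0112, 0.02, 0, 0, 0, -0.4],
  [0.0279, 0.0112, 0.02, 0, 0, 0, -0.4],
  [0.0279, 0.0112, 0.02, 0, 0, 0, -0.4],
  [0.0279, 0.0112, 0.02, 0, 0, 0, -0.4],
  [0.0279, 0.0112, 0.02, 0, 0, 0, -0.4],
  [0, 0, 0, 0, 0, 0, -0.4],
])

```text
time_s: 2.4
ee_pos: [0.4329, -0.1296, 0.0523]
eef_rot: [-3.137, -0.001, 1.34]
force: [-0.4, -0.8, -0.3]
grip_width: 0.0658
grip_force: 0.0
```

```bash
python3 - <<'E'
from h import *
go([.431,-.132,.002],77)
im=ctrl.camera("scene");cv2.imwrite("pics/s1.png",cv2.resize(im[150:330,150:390],None,fx=3,fy=3,interpolation=cv2.INTER_CUBIC))
E
```

```text
t 2.4 turn deg [-0.25 -0.06 -0.23] shift mm after turn [-2.8 -1.4 50.3] before turn [-2.8 -1.1 50.3] w 0.06577406430223227 0.0
```

View pics/s1.png

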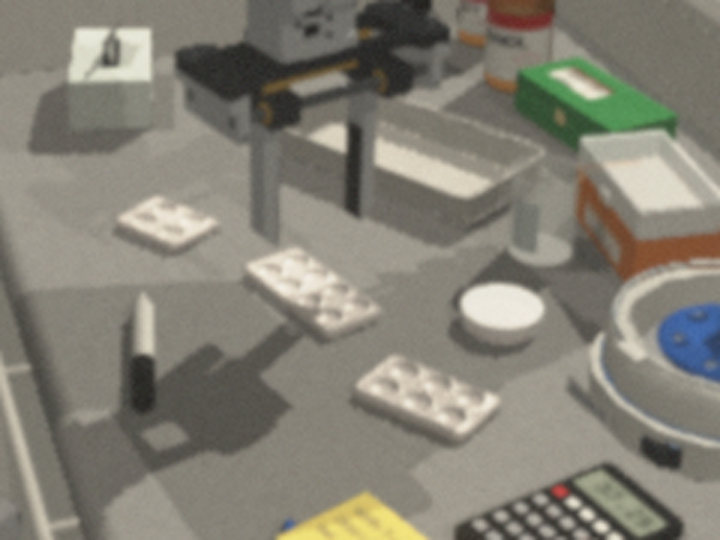

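The crop shows the open fingers above plate8, with the tips at about (265,235) and (357,212). The black pads reach nearly to the tips. I'll go down next.

Call:
play_rows([
  [-0.001, -0.0005, 0.012, 0, 0, 0, -0.4],
  [-0.001, -0.0005, 0.012, 0, 0, 0, -0.4],
  [-0.0008, -0.0003, 0.012, 0, 0, 0, -0.4],
  [0, 0, 0.008, 0, 0, 0, -0.4],
  [0, 0, 0, 0, 0, 0, -0.4],
  [0, 0, 0, 0, 0, 0, -0.4],
])

```text
time_s: 2.95
ee_pos: [0.4308, -0.1362, 0.0119]
eef_rot: [3.142, 0.0, 1.339]
force: [-0.9, 0.6, 0.4]
grip_width: 0.0662
grip_force: 0.0
```

```bash
python3 - <<'E'
from h import *
go([.431,-.132,.002],77)
E
```

```text
t 2.95 turn deg [ 0.    0.   -0.25] shift mm after turn [ 4.2 -0.7  9.9] before turn [ 4.2 -0.7  9.9] w 0.06621237502778132 0.0
```

Call:
play_rows([
  [0.004, -0.0007, 0.005, 0, 0, 0, -0.4],
  [0, 0, 0.005, 0, 0, 0, -0.4],
  [0, 0, 0, 0, 0, 0, -0.4],
  [0, 0, 0, 0, 0, 0, 0.3],
  [0, 0, 0, 0, 0, 0, 0.3],
  [0, 0, 0, 0, 0, 0, 0.3],
  [0, 0, 0, 0, 0, 0, 0.3],
  [0, 0, 0, 0, 0, 0, 0.3],
], force=15)

```text
time_s: 3.62
ee_pos: [0.4311, -0.1317, 0.0016]
eef_rot: [3.141, -0.0, 1.341]
force: [-0.3, 0.2, 0.2]
grip_width: 0.0477
grip_force: 15.0
```

Call:
play_rows([
  [0, 0, -0.02, 0, 0, 0, 0.3],
  [0, 0, -0.03, 0, 0, 0, 0.3],
  [0, 0, -0.03, 0, 0, -4.9, 0.3],
  [0, 0, -0.02, 0, 0, -4.9, 0.3],
  [0, 0, 0, 0, 0, -4.9, 0.3],
  [0, 0, 0, 0, 4.8, 0, 0.3],
  [0, 0, 0, 0, 4.8, 0, 0.3],
  [0, 0, 0, 0, 4.8, 0, 0.3],
  [0, 0, 0, 0, 0, 0, 0.3],
  [0, 0, 0, 0, 0, 0, 0.3],
])

```text
time_s: 4.45
ee_pos: [0.4308, -0.1324, 0.101]
eef_rot: [-3.141, -0.25, 1.596]
force: [-0.4, 0.6, -0.9]
grip_width: 0.0481
grip_force: 15.0
```

```bash
cat >> h.py <<'E'
TC=np.array([.6308,-.0567]);TY=1.5
def place(yb,ang,L,tip,up=0,goff=0):
    """tray-leaning plate: low end at yb, slope ang; tip = TCP height over underside; goff = grip offset along plate towards +y"""
    a=np.radians(ang);s=L/2+goff
    y=yb+s*np.cos(a)-tip*np.sin(a);z=.002+s*np.sin(a)+tip*np.cos(a)+up
    t=np.radians(TY)
    p=[TC[0]-y*np.sin(t),TC[1]+y*np.cos(t),z];print("target",np.round(p,4));go(p,90+TY,ang)
E
python3 - <<'E'
from h import *
place(-.001,14.6,.104,.0016,up=.001)
E
```

```text
target [ 0.6295 -0.0078  0.0177]
t 4.45 turn deg [-0.04  0.3  -0.06] shift mm after turn [ 94.4 202.  110.8] before turn [ 95.3 201.9 110.1] w 0.048107788782942175 14.99972015619278
```

Call:
play_rows([
  [0.0109, 0.0202, 0.0053, 0, 0.3, 0, 0.3],
  [0.0109, 0.0202, 0.0053, 0, 0, 0, 0.3],
  [0.0109, 0.0202, 0.0053, 0, 0, 0, 0.3],
  [0.0109, 0.0202, 0.0053, 0, 0, 0, 0.3],
  [0.0109, 0.0202, 0.0053, 0, 0, 0, 0.3],
  [0.0109, 0.0202, 0.0053, 0, 0, 0, 0.3],
  [0.0109, 0.0202, 0.0053, 0, 0, 0, 0.3],
  [0.0109, 0.0202, 0.0053, 0, 0, 0, 0.3],
  [0.0109, 0.0202, 0.0053, 0, 0, 0, 0.3],
  [0.0109, 0.0202, 0.0053, 0, 0, 0, 0.3],
  [0, 0, 0, 0, 0, 0, 0.3],
  [0, 0, 0, 0, 0, 0, 0.3],
  [0, 0, 0, 0, 0, 0, 0.3],
])

```text
time_s: 5.53
ee_pos: [0.6292, -0.007, 0.0777]
eef_rot: [-3.141, -0.255, 1.598]
force: [-0.6, -0.4, -0.8]
grip_width: 0.0481
grip_force: 15.0
```

```bash
python3 - <<'E'
from h import *
place(-.001,14.6,.104,.0016,up=.001)
im=ctrl.camera("scene");cv2.imwrite("pics/s2.png",cv2.resize(im[130:270,180:400],None,fx=3.5,fy=3.5,interpolation=cv2.INTER_CUBIC))
E
```

```text
target [ 0.6295 -0.0078  0.0177]
t 5.53 turn deg [-0.04 -0.02  0.07] shift mm after turn [-15.9   0.3  57.9] before turn [-15.9   0.3  57.9] w 0.04807972526677877 14.99981313943863
```

View pics/s2.png

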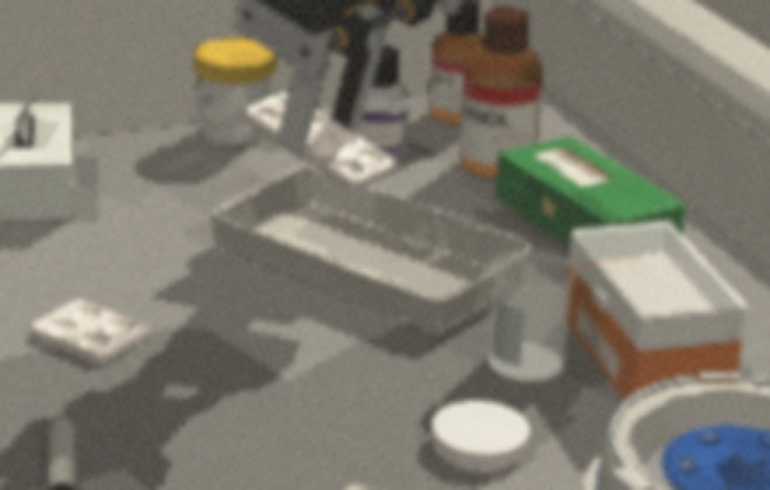

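The crop shows plate8 held level across its width and sloping down to the right, from (255,105) to (390,165), above the tray's left half. Lowering it now.

Call:
play_rows([
  [-0.003, 0, 0.0112, 0, 0, 0, 0.3],
  [-0.003, 0, 0.0112, 0, 0, 0, 0.3],
  [-0.003, 0, 0.0112, 0, 0, 0, 0.3],
  [-0.003, 0, 0.0112, 0, 0, 0, 0.3],
  [-0.002, 0.0003, 0.0075, 0, 0, 0, 0.3],
  [-0.0012, 0, 0.0036, 0, 0, 0, 0.3],
  [0, 0, 0, 0, 0, 0, 0.3],
  [0, 0, 0, 0, 0, 0, 0.3],
  [0, 0, 0, 0, 0, 0, 0.3],
])

```text
time_s: 6.33
ee_pos: [0.6304, -0.008, 0.0204]
eef_rot: [3.141, -0.256, 1.598]
force: [0.1, -1.0, -2.1]
grip_width: 0.048
grip_force: 15.0
```

Call:
play_rows([
  [-0.0003, 0, 0.001, 0, 0, 0, 0.3],
  [-0.0003, 0, 0.001, 0, 0, 0, 0.3],
  [0, 0, 0, 0, 0, 0, 0.3],
  [0, 0, 0, 0, 0, 0, 0.3],
])

```text
time_s: 6.67
ee_pos: [0.6301, -0.008, 0.0178]
eef_rot: [3.142, -0.257, 1.598]
force: [0.2, 0.7, -0.3]
grip_width: 0.0477
grip_force: 15.0
```

Call:
play_rows([
  [-0.0002, 0, 0.0008, 0, 0, 0, 0.3],
  [0, 0, 0, 0, 0, 0, 0.3],
  [0, 0, 0, 0, 0, 0, 0.3],
])

```text
time_s: 6.92
ee_pos: [0.6302, -0.008, 0.0171]
eef_rot: [3.141, -0.257, 1.598]
force: [-0.3, 0.4, -0.8]
grip_width: 0.048
grip_force: 15.0
```

Call:
play_rows([
  [-0.0002, 0, 0.0008, 0, 0, 0, 0.3],
  [0, 0, 0, 0, 0, 0, 0.3],
  [0, 0, 0, 0, 0, 0, 0.3],
])

```text
time_s: 7.17
ee_pos: [0.6302, -0.0079, 0.0163]
eef_rot: [3.141, -0.257, 1.598]
force: [0.0, 2.0, 1.5]
grip_width: 0.0479
grip_force: 15.0
```

Call:
play_rows([
  [0, 0, 0.0004, 0, 0, 0, 0.3],
  [0, 0, 0, 0, 0, 0, -0.06],
  [0, 0, 0, 0, 0, 0, -0.12],
  [0, 0, 0, 0, 0, 0, -0.25],
  [0, 0, 0, 0, 0, 0, -0.25],
  [0, 0, 0, 0, 0, 0, -0.25],
  [0, 0, 0, 0, 0, 0, -0.25],
])

```text
time_s: 7.75
ee_pos: [0.63, -0.0079, 0.0157]
eef_rot: [-3.141, -0.257, 1.598]
force: [0.3, 1.1, -0.4]
grip_width: 0.0587
grip_force: 0.0
```

Call:
play_rows([
  [0, 0, -0.01, 0, 0, 0, -0.25],
  [0, 0, -0.02, 0, 0, 0, -0.25],
  [0, 0, -0.03, 0, 0, 0, -0.25],
  [0, 0, -0.03, 0, -5, 0, -0.4],
  [0, 0, 0, 0, -5, 0, -0.4],
  [0, 0, 0, 0, -4.6, 0, -0.4],
  [0, -0.03, 0, 0, 0, 0, -0.4],
  [0, -0.04, 0, 0, 0, 0, -0.4],
  [0, -0.04, 0, 0, 0, 0, -0.4],
  [0, -0.04, 0, 0, 0, 0, -0.4],
  [0, -0.03, 0, 0, 0, 0, -0.4],
  [0, 0, 0, 0, 0, 0, -0.4],
  [0, 0, 0, 0, 0, 0, -0.4],
  [0, 0, 0, 0, 0, 0, -0.4],
])

```text
time_s: 8.92
ee_pos: [0.4518, -0.0358, 0.1037]
eef_rot: [3.14, -0.001, 1.597]
force: [0.5, 0.5, -0.0]
grip_width: 0.0657
grip_force: 0.0
```

```bash
python3 - <<'E'
from h import *
go([.3857,-.2686,.08],94.8)
go([.3857,-.2686,.08],91.5)
im=ctrl.camera("top");cv2.imwrite("pics/t2.png",cv2.resize(im[112:182,184:300],None,fx=6.5,fy=6.5,interpolation=cv2.INTER_CUBIC))
E
```

```text
t 8.92 turn deg [ 0.11 -0.08 -3.27] shift mm after turn [-226.5  -85.3   23.7] before turn [-231.   -72.3   23.3] w 0.06569254834658941 0.0
t 8.92 turn deg [ 0.11 -0.08  0.03] shift mm after turn [-231.   -72.1   23.7] before turn [-231.   -72.3   23.3] w 0.06569254834658941 0.0
```

View pics/t2.png

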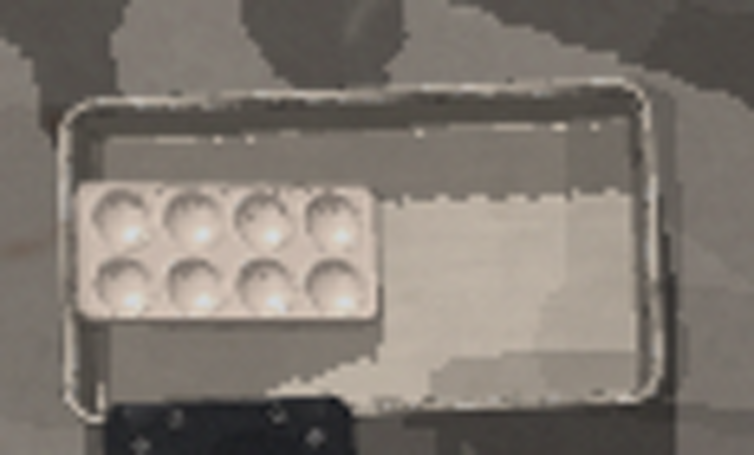

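The crop shows plate8 square to the tray. Its left edge at u≈78 lies on the left wall, and its low end is at u≈377, near the middle of the tray. Next is plate6.

Call:
play_rows([
  [0, 0, 0, 0, 0, -3.3, -0.4],
  [-0.0252, -0.0095, 0, 0, 0, 0, -0.4],
  [-0.0252, -0.0095, 0, 0, 0, 0, -0.4],
  [-0.0252, -0.0095, 0, 0, 0, 0, -0.4],
  [-0.0252, -0.0095, 0, 0, 0, 0, -0.4],
  [-0.0252, -0.0095, 0, 0, 0, 0, -0.4],
  [-0.0252, -0.0095, 0.005, 0, 0, 0, -0.4],
  [-0.0252, -0.0095, 0.01, 0, 0, 0, -0.4],
  [-0.0252, -0.0095, 0.02, 0, 0, 0, -0.4],
  [-0.0252, -0.0095, 0.03, 0, 0, 0, -0.4],
  [0, 0, 0, 0, 0, 0, -0.4],
  [0, 0, 0, 0, 0, 0, -0.4],
  [0, 0, 0, 0, 0, 0, -0.4],
])

```text
time_s: 10.05
ee_pos: [0.3854, -0.2687, 0.0377]
eef_rot: [3.141, -0.002, 1.655]
force: [0.4, 1.4, -0.2]
grip_width: 0.066
grip_force: 0.0
```

```bash
python3 - <<'E'
from h import *
go([.3857,-.2686,.0018],94.8)
t=np.radians(1.5)
for u,v,z in((377,250,.0099),(78,250,.034),(636,250,.002),(102,250,.002)):
    p=ray("top",((u+.5)/6.5-.5+184,(v+.5)/6.5-.5+112),z)[:2]-TC
    print(u,"tray y",p@[-np.sin(t),np.cos(t)])
E
```

```text
t 10.05 turn deg [ 0.01 -0.1   0.04] shift mm after turn [ 0.1  0.3 35.9] before turn [ 0.   0.3 35.9] w 0.06596799574003206 0.0
377 tray y -0.003973454014016059
78 tray y 0.09536261987344305
636 tray y -0.09314468192427089
102 tray y 0.0916343920479523
```

Call:
play_rows([
  [0, 0, 0.012, 0, 0, 0, -0.4],
  [0, 0, 0.012, 0, 0, 0, -0.4],
  [0, 0, 0.012, 0, 0, 0, -0.4],
  [0, 0, 0, 0, 0, 0, -0.4],
  [0, 0, 0, 0, 0, 0, -0.4],
  [0, 0, 0, 0, 0, 0, 0.3],
  [0, 0, 0, 0, 0, 0, 0.3],
  [0, 0, 0, 0, 0, 0, 0.3],
  [0, 0, 0, 0, 0, 0, 0.3],
  [0, 0, 0, 0, 0, 0, 0.3],
], force=15)

```text
time_s: 10.88
ee_pos: [0.3851, -0.2687, 0.0021]
eef_rot: [3.141, -0.001, 1.655]
force: [-0.5, 1.2, 7.0]
grip_width: 0.0479
grip_force: 15.0
```

Call:
play_rows([
  [0, 0, -0.02, 0, 0, 0, 0.3],
  [0, 0, -0.03, 0, 0, 0, 0.3],
  [0, 0, -0.03, 0, 0, 3.3, 0.3],
  [0, 0, -0.02, 0, 0, 0, 0.3],
  [0, 0, 0, 0, 4.4, 0, 0.3],
  [0, 0, 0, 0, 4.4, 0, 0.3],
  [0, 0, 0, 0, 4.4, 0, 0.3],
  [0, 0, 0, 0, 0, 0, 0.3],
  [0, 0, 0, 0, 0, 0, 0.3],
])

```text
time_s: 11.63
ee_pos: [0.3844, -0.2692, 0.101]
eef_rot: [-3.141, -0.231, 1.596]
force: [0.5, 0.5, -2.1]
grip_width: 0.0477
grip_force: 15.0
```

```bash
python3 - <<'E'
from h import *
place(-.044,13.2,.084,.0018,up=.06)
im=ctrl.camera("scene");cv2.imwrite("pics/s3.png",cv2.resize(im[180:340,200:400],None,fx=3.5,fy=3.5,interpolation=cv2.INTER_CUBIC))
E
```

```text
target [ 0.6309 -0.0602  0.0733]
t 11.63 turn deg [-0.04 -0.02 -0.04] shift mm after turn [190.8 251.9  73.1] before turn [191.  251.8  73.1] w 0.047669259951030024 14.999692887067795
```

View pics/s3.png

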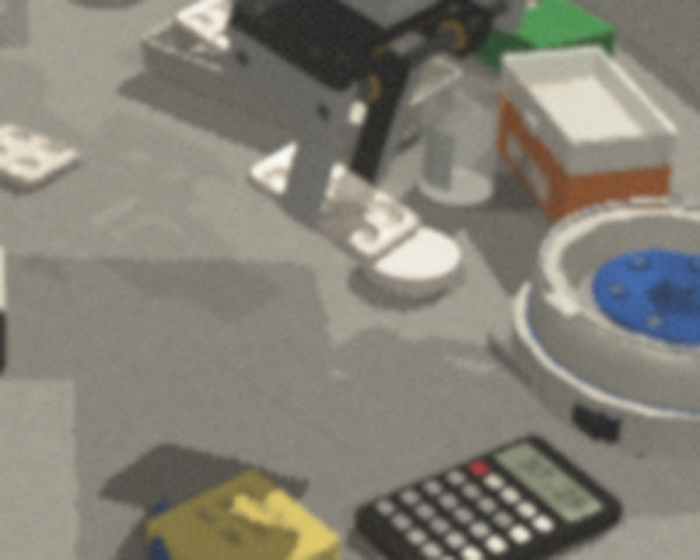

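The crop shows plate6 held at its middle and sloping down to the right, from (255,175) to (410,235). The petri dish is undisturbed behind it.

Call:
play_rows([
  [0.0159, 0.021, 0.0061, 0, 0, 0, 0.3],
  [0.0159, 0.021, 0.0061, 0, 0, 0, 0.3],
  [0.0159, 0.021, 0.0061, 0, 0, 0, 0.3],
  [0.0159, 0.021, 0.0061, 0, 0, 0, 0.3],
  [0.0159, 0.021, 0.0061, 0, 0, 0, 0.3],
  [0.0159, 0.021, 0.0061, 0, 0, 0, 0.3],
  [0.0159, 0.021, 0.0061, 0, 0, 0, 0.3],
  [0.0159, 0.021, 0.0061, 0, 0, 0, 0.3],
  [0.0159, 0.021, 0.0061, 0, 0, 0, 0.3],
  [0.0159, 0.021, 0.0061, 0, 0, 0, 0.3],
  [0.0159, 0.021, 0.0061, 0, 0, 0, 0.3],
  [0.0159, 0.021, 0.0061, 0, 0, 0, 0.3],
  [0, 0, 0, 0, 0, 0, 0.3],
  [0, 0, 0, 0, 0, 0, 0.3],
  [0, 0, 0, 0, 0, 0, 0.3],
])

```text
time_s: 12.93
ee_pos: [0.6307, -0.0592, 0.074]
eef_rot: [-3.142, -0.231, 1.598]
force: [-0.1, -0.1, -0.6]
grip_width: 0.0477
grip_force: 15.0
```

```bash
python3 - <<'E'
from h import *
place(-.044,13.2,.084,.0018,up=.004)
E
```

```text
target [ 0.6309 -0.0602  0.0173]
t 12.93 turn deg [-0.02 -0.04  0.08] shift mm after turn [-13.9   0.2  55. ] before turn [-13.9   0.2  54.9] w 0.047735417459407896 14.999823868274689
```

Call:
play_rows([
  [-0.003, 0, 0.012, 0, 0, 0, 0.3],
  [-0.003, 0, 0.012, 0, 0, 0, 0.3],
  [-0.003, 0, 0.012, 0, 0, 0, 0.3],
  [-0.003, 0, 0.011, 0, 0, 0, 0.3],
  [-0.0019, 0.0002, 0.008, 0, 0, 0, 0.3],
  [0, 0, 0, 0, 0, 0, 0.3],
  [0, 0, 0, 0, 0, 0, 0.3],
  [0, 0, 0, 0, 0, 0, 0.3],
])

```text
time_s: 13.6
ee_pos: [0.6316, -0.0605, 0.0177]
eef_rot: [3.141, -0.232, 1.598]
force: [-0.1, 0.2, -1.0]
grip_width: 0.0475
grip_force: 15.0
```

Call:
play_rows([
  [-0.0003, 0, 0.001, 0, 0, 0, 0.3],
  [-0.0003, 0, 0.001, 0, 0, 0, 0.3],
  [0, 0, 0, 0, 0, 0, 0.3],
  [0, 0, 0, 0, 0, 0, 0.3],
])

```text
time_s: 13.93
ee_pos: [0.6314, -0.0605, 0.0154]
eef_rot: [3.141, -0.232, 1.598]
force: [-0.1, -0.8, -0.1]
grip_width: 0.0476
grip_force: 15.0
```

Call:
play_rows([
  [-0.0002, 0, 0.0008, 0, 0, 0, 0.3],
  [0, 0, 0, 0, 0, 0, 0.3],
  [0, 0, 0, 0, 0, 0, 0.3],
])

```text
time_s: 14.18
ee_pos: [0.6314, -0.0605, 0.0144]
eef_rot: [3.142, -0.232, 1.598]
force: [-0.4, 1.0, -1.3]
grip_width: 0.0477
grip_force: 15.0
```

Call:
play_rows([
  [-0.0002, 0, 0.0007, 0, 0, 0, 0.3],
  [0, 0, 0, 0, 0, 0, 0.3],
  [0, 0, 0, 0, 0, 0, 0.3],
])

```text
time_s: 14.43
ee_pos: [0.6315, -0.0605, 0.0138]
eef_rot: [3.141, -0.232, 1.598]
force: [-0.7, 0.1, 0.5]
grip_width: 0.048
grip_force: 15.0
```

Call:
play_rows([
  [-0.0001, 0, 0.0005, 0, 0, 0, 0.3],
  [0, 0, 0, 0, 0, 0, 0.3],
  [0, 0, 0, 0, 0, 0, 0.3],
])

```text
time_s: 14.68
ee_pos: [0.6315, -0.0605, 0.0133]
eef_rot: [3.141, -0.232, 1.598]
force: [-0.0, 1.1, 2.0]
grip_width: 0.048
grip_force: 15.0
```

Call:
play_rows([
  [0, 0, 0.0003, 0, 0, 0, 0.3],
  [0, 0, 0, 0, 0, 0, -0.06],
  [0, 0, 0, 0, 0, 0, -0.12],
  [0, 0, 0, 0, 0, 0, -0.25],
  [0, 0, 0, 0, 0, 0, -0.25],
  [0, 0, 0, 0, 0, 0, -0.25],
  [0, 0, -0.005, 0, 0, 0, -0.25],
  [0, 0, -0.015, 0, 0, 0, -0.25],
  [0, 0, -0.03, 0, 0, 0, -0.25],
  [0, 0, -0.035, 0, -4.4, 0, -0.4],
  [0, 0, 0, 0, -4.4, 0, -0.4],
  [0, 0, 0, 0, -4.4, 0, -0.4],
  [0.01, -0.03, 0, 0, 0, 0, -0.4],
  [0.015, -0.04, 0, 0, 0, 0, -0.4],
  [0.015, -0.04, 0, 0, 0, 0, -0.4],
  [0.015, -0.04, 0, 0, 0, 0, -0.4],
  [0.01, -0.04, 0, 0, 0, 0, -0.4],
  [0, 0, 0, 0, 0, 0, -0.4],
  [0, 0, 0, 0, 0, 0, -0.4],
])

```text
time_s: 16.27
ee_pos: [0.4423, -0.0209, 0.0965]
eef_rot: [3.141, -0.002, 1.598]
force: [1.0, -0.4, 0.6]
grip_width: 0.0661
grip_force: 0.0
```

```bash
python3 - <<'E'
from h import *
go([.43,.0107,.04],93.2)
im=ctrl.camera("top");cv2.imwrite("pics/t3.png",cv2.resize(im[112:182,184:300],None,fx=6.5,fy=6.5,interpolation=cv2.INTER_CUBIC))
E
```

```text
t 16.27 turn deg [ 0.06 -0.09 -1.63] shift mm after turn [ 32.3 -10.5  56.5] before turn [ 31.9 -11.5  56.6] w 0.0660841516239779 0.0
```

View pics/t3.png

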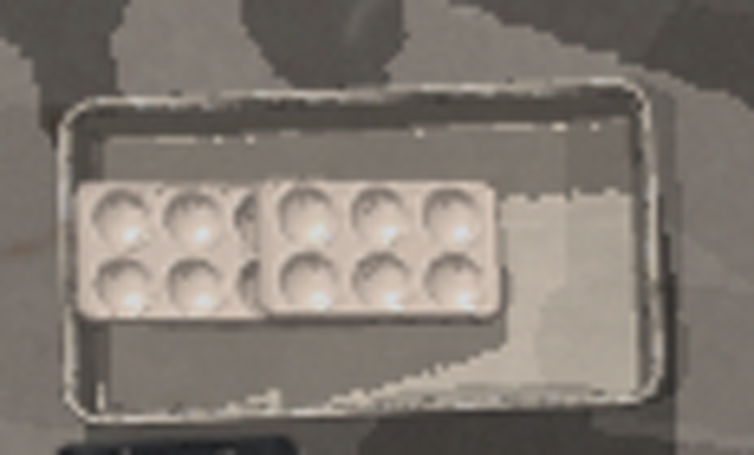

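The crop shows plate6 square to the tray. Its raised end at u≈262 overlaps plate8, its low end is at u≈500, and plate8 has not moved. Next is plate4. I'll set its low end at tray y ≈ -0.0825 so that it rests on its raised end rather than on plate6's corner.

Call:
play_rows([
  [0.011, -0.0035, 0.015, 0, 0, -1.6, -0.4],
  [0.011, -0.0035, 0.02, 0, 0, 0, -0.4],
  [0.0103, -0.0035, 0.02, 0, 0, 0, -0.4],
  [0, 0, 0, 0, 0, 0, -0.4],
  [0, 0, 0, 0, 0, 0, -0.4],
  [0, 0, 0, 0, 0, 0, -0.4],
])

```text
time_s: 16.82
ee_pos: [0.4326, 0.0102, 0.0417]
eef_rot: [3.14, -0.002, 1.626]
force: [0.5, -0.1, -0.3]
grip_width: 0.0657
grip_force: 0.0
```

```bash
python3 - <<'E'
from h import *
go([.43,.0107,.0018],93.2)
E
```

```text
t 16.82 turn deg [ 0.08 -0.09 -0.06] shift mm after turn [ 0.7 -2.6 39.9] before turn [ 0.6 -2.7 39.9] w 0.06573468165062012 0.0
```

Call:
play_rows([
  [0.0006, -0.002, 0.015, 0, 0, 0, -0.4],
  [0, 0, 0.015, 0, 0, 0, -0.4],
  [0, 0, 0.0098, 0, 0, 0, -0.4],
  [0, 0, 0, 0, 0, 0, -0.4],
  [0, 0, 0, 0, 0, 0, -0.4],
  [0, 0, 0, 0, 0, 0, 0.3],
  [0, 0, 0, 0, 0, 0, 0.3],
  [0, 0, 0, 0, 0, 0, 0.3],
  [0, 0, 0, 0, 0, 0, 0.3],
  [0, 0, 0, 0, 0, 0, 0.3],
], force=15)

```text
time_s: 17.65
ee_pos: [0.4295, 0.0112, 0.0013]
eef_rot: [3.141, -0.002, 1.626]
force: [-1.3, -1.1, 6.1]
grip_width: 0.0474
grip_force: 15.0
```

Call:
play_rows([
  [0, 0, -0.02, 0, 0, 0, 0.3],
  [0, 0, -0.03, 0, 0, 0, 0.3],
  [0, 0, -0.03, 0, 0, 1.7, 0.3],
  [0, 0, -0.02, 0, 0, 0, 0.3],
  [0, 0, 0, 0, 4.3, 0, 0.3],
  [0, 0, 0, 0, 4.3, 0, 0.3],
  [0, 0, 0, 0, 4.2, 0, 0.3],
  [0, 0, 0, 0, 0, 0, 0.3],
  [0, 0, 0, 0, 0, 0, 0.3],
])

```text
time_s: 18.4
ee_pos: [0.4291, 0.0104, 0.1007]
eef_rot: [-3.141, -0.223, 1.594]
force: [-0.8, -0.4, -0.3]
grip_width: 0.0479
grip_force: 15.0
```

```bash
python3 - <<'E'
from h import *
place(-.0825,12.8,.064,.002,up=.06)
E
```

```text
target [ 0.6322 -0.1084  0.071 ]
t 18.4 turn deg [-0.01 -0.   -0.16] shift mm after turn [-127.6  199.9    1.5] before turn [-127.   200.2    1.4] w 0.04793621267481357 14.999827444553375
```

Call:
play_rows([
  [-0.0128, 0.02, 0, 0, 0, -0.1, 0.3],
  [-0.0128, 0.02, 0, 0, 0, 0, 0.3],
  [-0.0128, 0.02, 0, 0, 0, 0, 0.3],
  [-0.0128, 0.02, 0, 0, 0, 0, 0.3],
  [-0.0128, 0.02, 0, 0, 0, 0, 0.3],
  [-0.0128, 0.02, 0, 0, 0, 0, 0.3],
  [-0.0128, 0.02, 0, 0, 0, 0, 0.3],
  [-0.0128, 0.02, 0, 0, 0, 0, 0.3],
  [-0.0128, 0.02, 0, 0, 0, 0, 0.3],
  [-0.0128, 0.02, 0, 0, 0, 0, 0.3],
  [0, 0, 0, 0, 0, 0, 0.3],
  [0, 0, 0, 0, 0, 0, 0.3],
  [0, 0, 0, 0, 0, 0, 0.3],
])

```text
time_s: 19.48
ee_pos: [0.6321, -0.1074, 0.0721]
eef_rot: [-3.141, -0.224, 1.598]
force: [0.7, -0.0, -0.3]
grip_width: 0.0477
grip_force: 15.0
```

```bash
python3 - <<'E'
from h import *
place(-.0825,12.8,.064,.0015,up=.004)
im=ctrl.camera("scene");cv2.imwrite("pics/s4.png",cv2.resize(im[120:260,200:400],None,fx=3.5,fy=3.5,interpolation=cv2.INTER_CUBIC))
E
```

```text
target [ 0.6322 -0.1083  0.0146]
t 19.48 turn deg [-0.06 -0.04  0.07] shift mm after turn [-13.7   0.   56. ] before turn [-13.7   0.1  55.9] w 0.04765628688054588 14.999949038028717
```

View pics/s4.png

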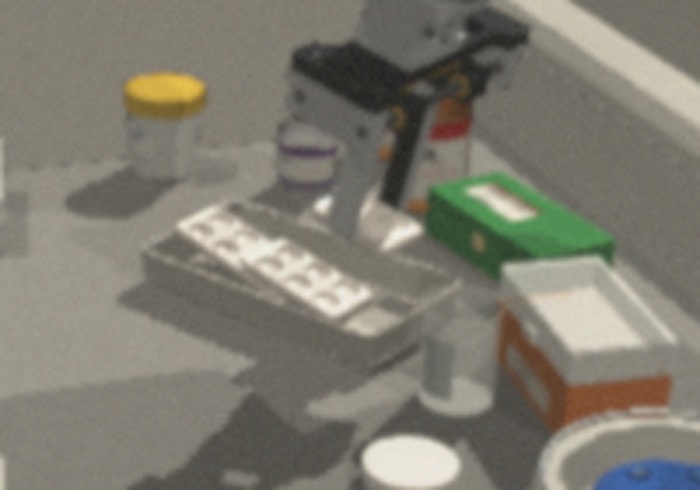

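The crop shows plates 8 and 6 lapped in the tray, from (185,225) to (365,300). Plate4 is held above them at (370,220), and the beaker is clear.

Call:
play_rows([
  [-0.003, 0, 0.012, 0, 0, 0, 0.3],
  [-0.003, 0, 0.012, 0, 0, 0, 0.3],
  [-0.003, 0, 0.012, 0, 0, 0, 0.3],
  [-0.003, 0, 0.012, 0, 0, 0, 0.3],
  [-0.0017, 0, 0.008, 0, 0, 0, 0.3],
  [0, 0, 0, 0, 0, 0, 0.3],
  [0, 0, 0, 0, 0, 0, 0.3],
  [0, 0, 0, 0, 0, 0, 0.3],
])

```text
time_s: 20.2
ee_pos: [0.6328, -0.1093, 0.0152]
eef_rot: [3.141, -0.225, 1.598]
force: [0.2, -0.1, -0.1]
grip_width: 0.0478
grip_force: 15.0
```

Call:
play_rows([
  [-0.0005, 0, 0.0019, 0, 0, 0, 0.3],
  [0, 0, 0, 0, 0, 0, 0.3],
  [0, 0, 0, 0, 0, 0, 0.3],
  [0, 0, 0, 0, 0, 0, 0.3],
])

```text
time_s: 20.53
ee_pos: [0.6327, -0.1092, 0.0131]
eef_rot: [3.141, -0.225, 1.598]
force: [-0.9, 0.3, -1.1]
grip_width: 0.0481
grip_force: 15.0
```

Call:
play_rows([
  [-0.0002, 0, 0.0007, 0, 0, 0, 0.3],
  [0, 0, 0, 0, 0, 0, 0.3],
  [0, 0, 0, 0, 0, 0, 0.3],
])

```text
time_s: 20.78
ee_pos: [0.6326, -0.1092, 0.0121]
eef_rot: [3.141, -0.225, 1.598]
force: [0.5, -0.4, -0.6]
grip_width: 0.0476
grip_force: 15.0
```

Call:
play_rows([
  [-0.0001, 0, 0.0005, 0, 0, 0, 0.3],
  [0, 0, 0, 0, 0, 0, 0.3],
  [0, 0, 0, 0, 0, 0, 0.3],
])

```text
time_s: 21.03
ee_pos: [0.6325, -0.1092, 0.0116]
eef_rot: [3.141, -0.225, 1.598]
force: [0.2, 1.2, -0.8]
grip_width: 0.0478
grip_force: 15.0
```

Call:
play_rows([
  [-0.0002, 0, 0.0007, 0, 0, 0, 0.3],
  [0, 0, 0, 0, 0, 0, 0.3],
  [0, 0, 0, 0, 0, 0, 0.3],
])

```text
time_s: 21.28
ee_pos: [0.6325, -0.1093, 0.0108]
eef_rot: [3.141, -0.225, 1.598]
force: [0.3, 0.6, -0.4]
grip_width: 0.0475
grip_force: 15.0
```

Call:
play_rows([
  [-0.0001, 0, 0.0004, 0, 0, 0, 0.3],
  [0, 0, 0, 0, 0, 0, 0.3],
  [0, 0, 0, 0, 0, 0, 0.3],
])

```text
time_s: 21.53
ee_pos: [0.6326, -0.1093, 0.0105]
eef_rot: [3.141, -0.225, 1.598]
force: [-0.4, 0.0, 0.5]
grip_width: 0.0475
grip_force: 15.0
```

Call:
play_rows([
  [-0.0001, 0, 0.0004, 0, 0, 0, 0.3],
  [0, 0, 0, 0, 0, 0, 0.3],
  [0, 0, 0, 0, 0, 0, 0.3],
])

```text
time_s: 21.78
ee_pos: [0.6326, -0.1092, 0.0103]
eef_rot: [3.141, -0.225, 1.598]
force: [-0.7, 1.8, 2.3]
grip_width: 0.0475
grip_force: 15.0
```

Call:
play_rows([
  [0, 0, 0, 0, 0, 0, -0.06],
  [0, 0, 0, 0, 0, 0, -0.12],
  [0, 0, 0, 0, 0, 0, -0.25],
  [0, 0, 0, 0, 0, 0, -0.25],
  [0, 0, 0, 0, 0, 0, -0.25],
  [0, 0, -0.005, 0, 0, 0, -0.25],
  [0, 0, -0.015, 0, 0, 0, -0.25],
  [0, 0, -0.03, 0, 0, 0, -0.25],
  [0, 0, -0.035, 0, -4.3, 0, -0.25],
  [0, 0, 0, 0, -4.3, 0, -0.25],
  [0, 0, 0, 0, -4.2, 0, -0.25],
  [0, -0.03, 0, 0, 0, 0, -0.25],
  [0, -0.04, 0, 0, 0, 0, -0.25],
  [0, -0.04, 0, 0, 0, 0, -0.25],
  [0, -0.04, 0, 0, 0, 0, -0.25],
  [0, -0.04, 0, 0, 0, 0, -0.25],
  [0, 0, 0, 0, 0, 0, -0.25],
  [0, 0, 0, 0, 0, 0, -0.25],
])

```text
time_s: 23.28
ee_pos: [0.4423, -0.1336, 0.0937]
eef_rot: [3.14, -0.001, 1.597]
force: [0.9, -0.1, -0.0]
grip_width: 0.0587
grip_force: 0.0
```

```bash
python3 - <<'E'
from h import *
a=ctrl.camera("top")[112:182,184:300];b=ctrl.camera("scene")[160:240,230:346]
f=lambda i:cv2.resize(i,(580,i.shape[0]*4*580//464),interpolation=cv2.INTER_CUBIC)[:300]
b=ctrl.camera("scene")[170:225,235:351]
cv2.imwrite("pics/f.png",np.vstack([cv2.resize(a,None,fx=4.7,fy=4.7,interpolation=2),cv2.resize(b,None,fx=4.7,fy=4.7,interpolation=2)]))
print(ctrl.get_obs()["time_s"])
E
```

```text
23.4333
```

View pics/f.png

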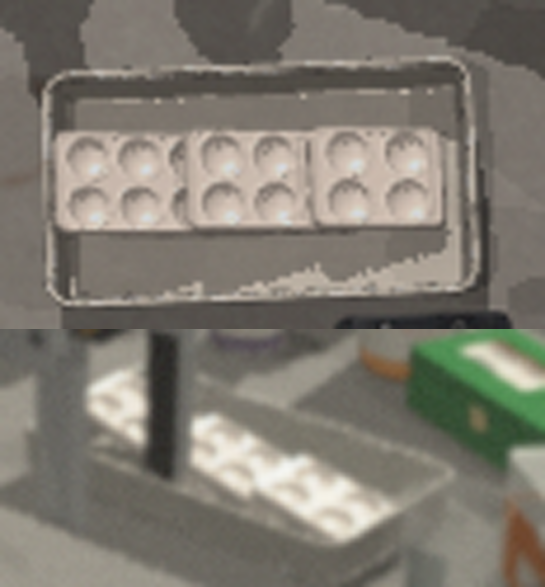

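In the final picture all three plates are lapped and square. Raised ends are at u≈57, 190 and 315. Plate4's low end is at u≈442, inside the tray's right wall at u≈460.

```bash
python3 -c "
from station import ctrl
print(ctrl.hand_in())"
```

```text
the job is handed in; nothing more can be done
None
```

I set all three spot plates lapped in the tray, longest to shortest from the left-hand wall, without moving the petri dish or beaker, and handed the job in at about 23 s of the 59 s; the hand-in returned no verdict.

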